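Sort the leftovers on the pottery bench

TASK

Tidy the pottery bench by putting each leftover piece with its own kind: stand the kiln post upright on the floor of the box that already holds kiln posts, and lay the loop tool down in the box that already holds modelling tools. Set them down, do not drop them, and leave the jar, the turntable and the clay bottle where they stand.

Things in the scene. Friction and masses are not known exactly. Their poses are not given: they have to be found in the camera images.
- kiln_post: Loose kiln post to be sorted: a plain cream fireclay cylinder with a dark 18 mm bore showing in its top (it is solid), 40 mm in diameter, 64 mm tall, about 130 g, standing on the bench. Origin at the centre of its underside, z up along its axis.
- loop_tool: Loose clay trimming tool to be sorted, lying flat: flat-sided beech handle 110 mm long (x), 18 mm wide (y), 16 mm high (z), then a brass ferrule and a flat steel wire loop 30 mm wide that reaches 100 mm from the origin. About 40 g. Origin under the middle of the handle on its underside, x along the handle towards the loop, z up. Balances within 25 mm of the handle's middle, on the loop side.
- post_box: Open wooden box for kiln posts, fixed: 240 (x) by 220 (y) by 45 mm high, walls and floor 8 mm thick. Origin at the centre of its underside, z up. Three kiln posts like the loose one, 50 to 64 mm tall, are fixed in it standing in a row along its +y side (y from +55 to +95 mm); the floor between y = -102 and y = +50 mm is free. Same kind of box as the tool box; the two change sides.
- tool_box: Open wooden box for modelling tools, fixed: 240 (x) by 220 (y) by 45 mm high, walls and floor 8 mm thick. Origin at the centre of its underside, z up. A loop tool and a wooden knife are fixed in it lying along x on its +y side (y from +50 to +100 mm, up to 16 mm above its floor); the floor between y = -102 and y = +50 mm is free.
- jar: Bystander: dark closed glaze jar with a black lid, 56 mm in diameter, 65 mm tall, standing loose between the pieces to be sorted. Origin at the centre of its underside. To be left alone.
- wheel: Bystander: metal banding wheel (small turntable), 170 mm in diameter, 54 mm tall, beyond the pieces. Origin at the centre of its underside. To be left alone.
- clay_bottle: Bystander: clay bottle with white slip, 120 mm in diameter, 207 mm tall, at the robot's far left. Origin at the centre of its underside. To be left alone.

How it is judged (in metres and radians):
At the end, for the whole second after the job is handed in: The kiln post stands upright (within 10 degrees) on the post box's floor (within 10 mm), inside its walls; the loop tool lies inside the tool box, below the rim and level within 11 degrees; both are at rest. The jar, wheel and clay bottle are within 25 mm of where they were (x of kiln_post in the frame of post_box between -0.115 and 0.115 m and y of kiln_post in the frame of post_box between -0.105 and 0.105 m and z of kiln_post in the frame of post_box below 0.018 m and angle between kiln_post's own z axis and vertical below 0.175 rad and x of loop_tool in the frame of tool_box between -0.115 and 0.115 m and y of loop_tool in the frame of tool_box between -0.105 and 0.105 m and z of loop_tool in the frame of tool_box below 0.045 m and angle between loop_tool's own x axis and vertical between 1.37 and 1.77 rad and linear speed of each of kiln_post, loop_tool below 0.03 m/s); the robot touches nothing.
It fails at once if the jar, the turntable or the clay bottle is pushed more than 25 mm or tipped over (distance of any of jar, wheel, clay_bottle from where it was at the start of the episode above 0.025 m or angle between any of jar, clay_bottle's own z axis and vertical above 0.5 rad).
It fails at once if the post or the tool is dropped or thrown (it moves faster than 0.8 m/s out of the fingers, a fall of more than about 30 mm) ((linear speed of kiln_post above 0.8 m/s and contact force between the fingers and kiln_post below 0.05 N) or (linear speed of loop_tool above 0.8 m/s and contact force between the fingers and loop_tool below 0.05 N)).
It also fails if it takes over 54 s, if anything falls off the work surface, if the arm or the gripper's body presses on something with over 40 N, if the wrist force passes 120 N, or if a joint passes its speed limit or range.

ROBOT

A 6-joint arm with a two-finger parallel gripper is mounted at the origin on the work surface. World frame = base frame: x ahead of the robot, y to its left, z up, the work surface at z = 0. Lengths are in m, angles in degrees, forces in N, time in s.
With the tool pointing down it reaches from about 0.35 to 0.775 m from the base axis. Payload 7.3 kg.
Tool frame: the origin (TCP) lies at the very end of the fingers, on their centre line; the grasp point (between the pads) lies 19 mm behind it; z points along the fingers, y is the line along which they close (so a half turn about z gives the same grasp; the last joint's range is limited). The gripper opens to 92 mm and grips with 3 to 60 N. Pads are 19 mm wide; open, the fingers measure 130 mm over their backs; the gripper's body (75 mm by 190 mm) begins 47 mm behind the grasp point.
Start: joints at [-76.604, 19.595, 87.324, -0, 73.075, -8.365], TCP at [0.195, -0.488, 0.227] pointing down, gripper open.
Joint ranges: [-145.02, 145.02], [-44.19, 115.74], [2.07, 154.8], [-57.11, 237.11], [16.16, 152.29], [-177.93, 177.93]. Speed limits (degrees/s): [147.25, 147.25, 180, 180, 180, 180].

INTERFACE

Orientations are given as [roll, pitch, yaw] about the fixed x, y, z axes, in that order (R = Rz(yaw) Ry(pitch) Rx(roll)).
In Python, from plant import r, imaging gives the robot as it stands (r), with the cameras (imaging).
- The arm moves only by the tool drive_effector, called after "Request:" as a command line: name --argument value ..., lists and objects as JSON in quotes. Schema: {"type":"object","properties":{"motion":{"type":"array","items":{"type":"array","items":{"type":"array","items":{"type":"number"},"minItems":7,"maxItems":7},"minItems":1,"maxItems":20},"minItems":1,"maxItems":1},"grip_force":{"type":"number"},"only":{"type":"string"},"quiet":{"type":"boolean"},"lines":{"type":"string"}},"required":["motion"],"additionalProperties":false}. motion is a list that holds a single list of rows (three levels of brackets), with 1 to 20 rows, each of 7 numbers: a rotation vector rx, ry, rz in normalised numbers (1 is 45 degrees), then dx, dy, dz in fractions of the full range, 1 being 0.8 m, then the finger opening in m; each row is the pose to reach, as a shift and turn from the pose commanded when the call began, along the tool's axes at that moment; what a row does not reach only later rows make up. A row lasts 1/10 s, in which the tool goes at most 0.05 m and 8.59 degrees, less where a joint would pass 70% of its speed; a pose out of reach is approached as far as the arm can. The fingers move at their own pace and stop on an object; grip_force is the grip in N (left out, the last holds). Time passes only in rows, so rows that do not move let the fingers close. The tool returns the time, the measured TCP pose, the force, the opening and the grip force at its end. only (a regular expression) keeps the lines of the reply that match it, lines (a string "A,B") keeps lines A to B, and quiet returns only ok. No shift or turn number may pass 1 either way. Input that does not fit is refused with a message, and nothing moves.
- r.get_state(): the state, without advancing time (a new reading comes with each control period).
- imaging.capture(name): name is "scene" or "top"; returns the picture (480x640x3 uint8, red, green, blue); there is no depth.
- imaging.calibration(name): a dict with "vertical_fov" (degrees; the focal length in pixels is half the picture's height over the tangent of half this angle, whatever the lens; pixels are square), "cx", "cy" (the principal point, pixels), "dist_coeffs" ([k1, k2, p1, p2, k3] as OpenCV has them; the pictures are not rectified), "view" (4x4, takes a point from world to camera coordinates). Camera axes: x right, y up, looking along -z (the intrinsics and any distortion apply to the point x, -y, -z); pixel columns grow to the right and rows downward; lengths in m; the calibration is good to about 2 mm. A picture is of the moment at which its call begins. calibration takes no time and is no camera call.
- r.finish_job(): hands the job in; it is judged then, once.
The state is a dict: "time_s": time; "joint_positions": joint angles; "dq": joint speeds; "joint_torque": joint torques, N m; "tool_pos": TCP position; "ee_rot": TCP orientation; "force": force on the tool from outside, world axes, zero at the start; "torque": the same for the moment, N m; "opening": finger opening in m; "grip_force": force on a finger pad.
Only numpy, scipy, OpenCV 4.12 (cv2) and the standard library are available. Lean on these libraries where they do the work, as an engineer would, in place of code of your own. Each camera call takes 0.05 s, during which the arm holds its last target. There are 200 camera calls.

## Working session

There is one attempt and no reset: what is moved stays moved. The work goes in short steps, Python scripts to look and compute and a tool call to move; the robot and the scene stay as the last step left them, time stands still between calls to the robot, and variables do not carry over. Pictures are saved under pics/ and viewed, at most 10 in all, crops included, and the job is handed in when it is done.

```bash
ls; mkdir -p pics; python3 - <<'E'
from plant import r, imaging
import cv2
for n in("scene","top"):
    cv2.imwrite(f"pics/{n}0.png",imaging.capture(n)[:,:,::-1]); print(n,imaging.calibration(n))
s=r.get_state();print(s)
E
```

```text
pics
plant.py
scene {'vertical_fov': 51.64126911680021, 'cx': 322.93826976103156, 'cy': 239.24471361757958, 'dist_coeffs': array([-0.12482659,  0.        ,  0.        ,  0.        ,  0.        ]), 'view': array([[-0.75224834,  0.65861765,  0.01858027,  0.35677638],
       [-0.45719932, -0.54208638,  0.70506109,  0.29763986],
       [ 0.47443779,  0.52188615,  0.70890312, -1.54160505],
       [ 0.        ,  0.        ,  0.        ,  1.        ]])}
top {'vertical_fov': 52.56138489353185, 'cx': 317.94397769973807, 'cy': 242.50359006496095, 'dist_coeffs': array([-0.12670208,  0.        ,  0.        ,  0.        ,  0.        ]), 'view': array([[-0.02397172, -0.99971116,  0.00172099,  0.13756041],
       [ 0.99243541, -0.02358985,  0.1204802 , -0.60839933],
       [-0.1204048 ,  0.00459609,  0.99271424, -1.39137045],
       [ 0.        ,  0.        ,  0.        ,  1.        ]])}
{'time_s': 0.1, 'joint_positions': array([-7.66043199e+01,  1.96302451e+01,  8.73709505e+01, -1.93756562e-03,
        7.30769340e+01, -8.36305596e+00]), 'dq': array([-0.01918686, -0.1190595 , -0.19033664, -0.01836302,  0.09931148,
       -0.0240889 ]), 'joint_torque': array([ 1.27937419e-03, -4.32005417e+01, -2.44695604e+01,  7.18314084e-02,
        5.25997079e-02, -4.89481693e-05]), 'tool_pos': array([ 0.19455937, -0.48721946,  0.22613931]), 'ee_rot': array([-1.79922432e+02, -9.53037499e-03,  2.17592949e+01]), 'force': array([ 0.71513654,  0.96361433, -0.1737716 ]), 'torque': array([ 0.07100196,  0.02649077, -0.02132387]), 'grip_force': 0.0, 'opening': 0.0922655397346289}
```

View pics/top0.png

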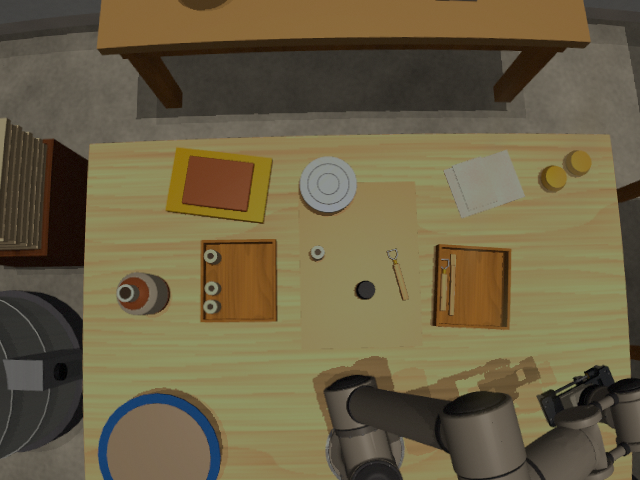

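View pics/scene0.png

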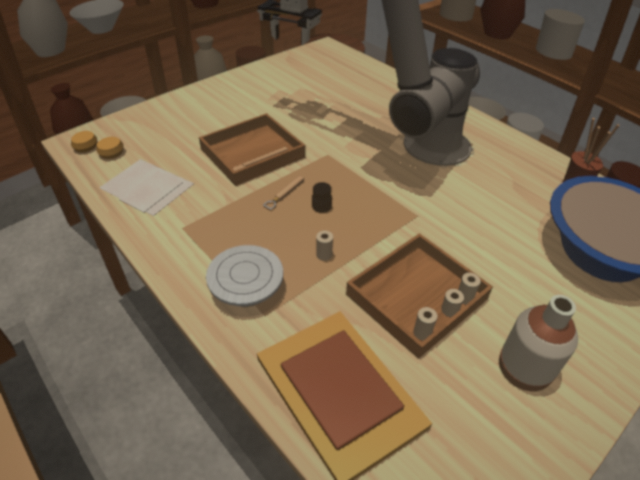

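The top view shows the loose post at (317,253), the jar at (366,290), the loop tool from (391,250) to (405,300) with its loop at the upper end, and the wheel at (328,185). The post box is centred near (239,280) and the tool box near (472,287). In both, the existing contents are on the left (+y). The scene view agrees.

```bash
cat > h.py <<'E'
import numpy as np, cv2
from plant import r, imaging
def ray(n,uv):
    c=imaging.calibration(n); f=240/np.tan(np.radians(c["vertical_fov"]/2))
    K=np.array([[f,0,c["cx"]],[0,f,c["cy"]],[0,0,1]])
    p=cv2.undistortPoints(np.array(uv,float).reshape(-1,1,2),K,c["dist_coeffs"]).reshape(-1,2)
    V=c["view"]; R=V[:3,:3]
    return -R.T@V[:3,3], np.c_[p[:,0],-p[:,1],-np.ones(len(p))]@R
def plane(n,uv,z):
    o,d=ray(n,uv); return (o+d*((z-o[2])/d[:,2])[:,None]).round(4)
def tool():
    """world displacement -> tool axes matrix (rows), tool position"""
    from scipy.spatial.transform import Rotation as Ro
    s=r.get_state(); return Ro.from_euler("xyz",s["ee_rot"],degrees=True),s
E
python3 - <<'E'
from h import *
im=cv2.imread("pics/top0.png"); 
c=im[230:340,295:425]; cv2.imwrite("pics/crop.png",cv2.resize(c,None,fx=6,fy=5.4545,interpolation=cv2.INTER_CUBIC))
hsv=cv2.cvtColor(im,cv2.COLOR_BGR2HSV)
print("mat",hsv[320,340],"handle",hsv[275,396:404].tolist(),"post",hsv[253,309:326].tolist())
print("boxes outer corners, rim z=.045")
print(plane("top",[(201,240),(276,239),(277,321),(202,322)],.045)); print(plane("top",[(437,245),(511,249),(509,328),(434,326)],.045))
print("post",plane("top",[(317,253)],.064),"jar",plane("top",[(366,290)],.065),"wheel",plane("top",[(328,185)],.054))
print("handle",plane("top",[(394,263),(405,299)],.016),"loop tip",plane("top",[(391,249)],.008))
E
```

```text
mat [ 25  90 142] handle [[16, 139, 108], [22, 116, 139], [23, 111, 142], [24, 104, 142], [23, 110, 142], [19, 121, 143], [21, 114, 116], [24, 97, 140]] post [[17, 146, 98], [18, 134, 93], [30, 44, 122], [35, 34, 144], [38, 33, 146], [32, 34, 126], [21, 58, 92], [16, 79, 74], [14, 82, 75], [16, 79, 74], [16, 90, 74], [26, 35, 108], [36, 26, 138], [39, 25, 145], [39, 25, 145], [28, 47, 130], [23, 101, 134]]
boxes outer corners, rim z=.045
[[0.6261 0.467  0.045 ]
 [0.6237 0.2455 0.045 ]
 [0.3859 0.2462 0.045 ]
 [0.3868 0.464  0.045 ]]
[[ 0.5948 -0.2271  0.045 ]
 [ 0.5773 -0.4517  0.045 ]
 [ 0.3447 -0.4311  0.045 ]
 [ 0.3592 -0.2069  0.045 ]]
post [[0.5779 0.1266 0.064 ]] jar [[ 0.4683 -0.0107  0.065 ]] wheel [[0.7795 0.0893 0.054 ]]
handle [[ 0.5472 -0.1019  0.016 ]
 [ 0.4396 -0.1305  0.016 ]] loop tip [[ 0.5901 -0.0959  0.008 ]]
```

View pics/crop.png

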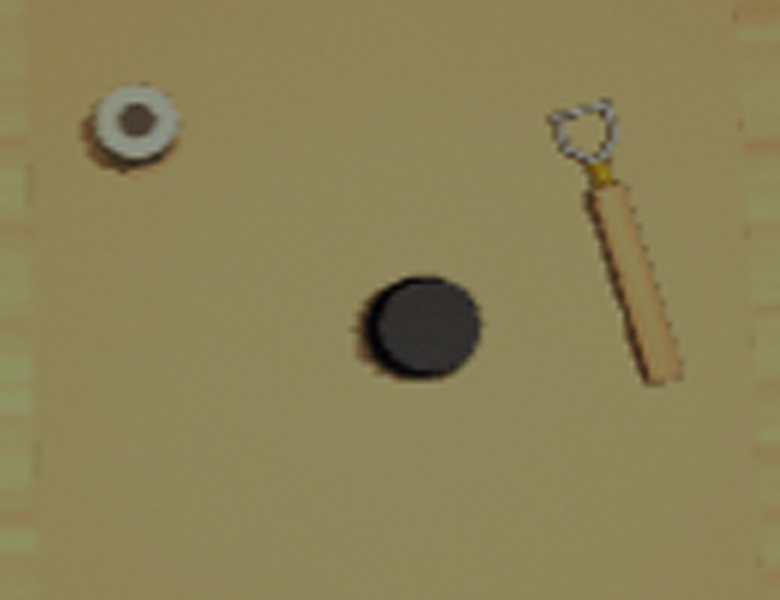

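The crop gives the bore at (317.4,251.7) and the jar lid at (366.4,289.5). The handle's top face runs from (396.6,264.4) to (405.2,299.3) in full-image pixels. I'll cross-check these with the scene view.

```bash
python3 - <<'E'
from h import *
im=cv2.imread("pics/top0.png");hsv=cv2.cvtColor(im,cv2.COLOR_BGR2HSV)
m=np.zeros((480,640),np.uint8);m[235:270,300:335]=(hsv[235:270,300:335,1]<65)&(hsv[235:270,300:335,2]>95)
c=max(cv2.findContours(m,0,1)[0],key=cv2.contourArea);(u,v),rad=cv2.minEnclosingCircle(c)
print("ring px",u,v,rad,plane("top",[(u,v),(u-rad,v),(u+rad,v),(317.4,251.7)],.064))
print("scene bore",plane("scene",[(324.5,236.5)],.064))
e=plane("top",[(396.6,264.4),(405.2,299.3)],.016);d=(e[0]-e[1])
print("tool",e,e.mean(0),"len",np.linalg.norm(d),"yaw",np.degrees(np.arctan2(d[1],d[0])),"jar",plane("top",[(366.4,289.5)],.065))
print("tool scene ends",plane("scene",[(303,181),(277,201)],.016))
E
```

```text
ring px 317.3333435058594 251.6666717529297 6.871934413909912 [[0.5817 0.1255 0.064 ]
 [0.5822 0.1453 0.064 ]
 [0.5812 0.1058 0.064 ]
 [0.5816 0.1253 0.064 ]]
scene bore [[0.5835 0.1284 0.064 ]]
tool [[ 0.5428 -0.1096  0.016 ]
 [ 0.4387 -0.131   0.016 ]] [ 0.49075 -0.1203   0.016  ] len 0.10627685542958068 yaw 11.616550252980165 jar [[ 0.4697 -0.0119  0.065 ]]
tool scene ends [[ 0.4523 -0.1095  0.016 ]
 [ 0.559  -0.0884  0.016 ]]
```

```bash
python3 - <<'E'
from h import *
im=cv2.imread("pics/scene0.png"); 
cv2.imwrite("pics/crop2.png",cv2.resize(im[165:265,255:345],None,fx=6,fy=6,interpolation=cv2.INTER_CUBIC))
def proj(n,P):
    c=imaging.calibration(n); f=240/np.tan(np.radians(c["vertical_fov"]/2));q=np.c_[P,np.ones(len(P))]@c["view"].T
    K=np.array([[f,0,c["cx"]],[0,f,c["cy"]],[0,0,1]]);q=q[:,:3]*[1,-1,-1]
    return cv2.projectPoints(q,np.zeros(3),np.zeros(3),K,c["dist_coeffs"])[0].reshape(-1,2)
print((proj("scene",np.array([[.5428,-.1096,.016],[.4387,-.131,.016],[.5817,.1255,.064]]))-[255,165])*6)
E
```

```text
[[132.00151008 177.13223171]
 [281.18139203  62.46996889]
 [415.46211455 422.84296085]]
```

View pics/crop2.png

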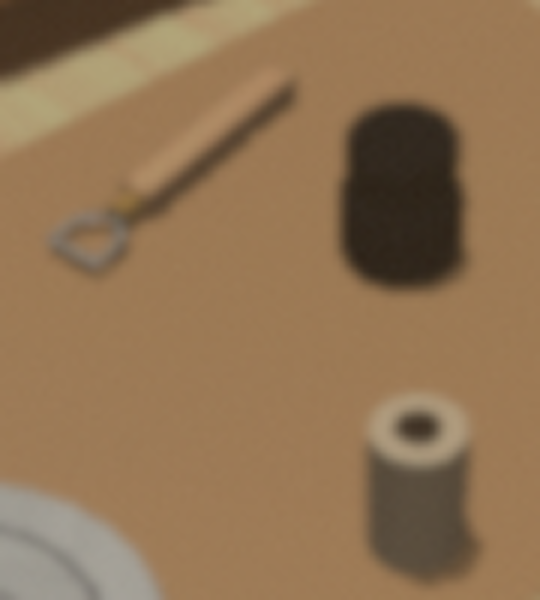

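Units first: shifts go in shares of 0.8 m and turns go in shares of 45 degrees. So 0.4237 m / 0.8 = 0.5296, 0.12 m / 0.8 = 0.15, 10.2 degrees / 45 = 0.2267.

Request:
drive_effector --motion '[[[0,0,0.2267,0.5296,-0.2869,0,0.05],[0,0,0.2267,0.5296,-0.2869,0,0.05],[0,0,0.2267,0.5296,-0.2869,0.025,0.05],[0,0,0.2267,0.5296,-0.2869,0.05,0.05],[0,0,0.2267,0.5296,-0.2869,0.075,0.05],[0,0,0.2267,0.5296,-0.2869,0.1,0.05],[0,0,0.2267,0.5296,-0.2869,0.125,0.05],[0,0,0.2267,0.5296,-0.2869,0.15,0.05],[0,0,0.2267,0.5296,-0.2869,0.15,0.05],[0,0,0.2267,0.5296,-0.2869,0.15,0.05],[0,0,0.2267,0.5296,-0.2869,0.15,0.05],[0,0,0.2267,0.5296,-0.2869,0.15,0.05],[0,0,0.2267,0.5296,-0.2869,0.15,0.05]]]' --grip_force 15

```text
time_s: 1.4
tool_pos: [0.5028, -0.118, 0.107]
ee_rot: [180.0, 0.0, 11.6]
force: [1.1, -0.5, -0.3]
opening: 0.05
grip_force: 0.0
```

```bash
python3 - <<'E'
from h import *
cv2.imwrite("pics/a.png",cv2.resize(imaging.capture("top")[230:350,320:480,::-1],None,fx=5,fy=5,interpolation=cv2.INTER_CUBIC));s=r.get_state();print(s["tool_pos"],s["ee_rot"],s["opening"])
cv2.imwrite("pics/b.png",cv2.resize(imaging.capture("scene")[100:250,230:380,::-1],None,fx=4,fy=4,interpolation=cv2.INTER_CUBIC))
E
```

```text
[ 0.50280831 -0.11847726  0.10733313] [ 1.79954855e+02 -2.73356738e-02  1.15011969e+01] 0.05012440639696934
```

View pics/b.png

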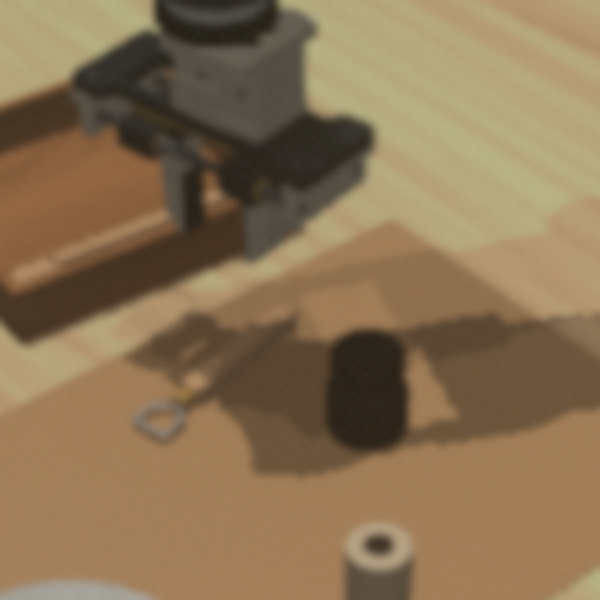

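The open fingers straddle the handle line, and the jar at crop pixel (368,390) is clear of them. Next I descend and grip.

In the tool's units: 0.1 m / 0.8 = 0.125, 0.092 m / 0.8 = 0.115.

Request:
drive_effector --motion '[[[0,0,0,0,0,0.0375,0.05],[0,0,0,0,0,0.075,0.05],[0,0,0,0,0,0.1,0.05],[0,0,0,0,0,0.115,0.05],[0,0,0,0,0,0.125,0.05],[0,0,0,0,0,0.125,0.05],[0,0,0,0,0,0.125,0.05]]]' --grip_force 15

```text
time_s: 2.2
tool_pos: [0.5036, -0.1179, 0.0075]
ee_rot: [179.9, -0.1, 11.5]
force: [0.2, -0.1, -0.2]
opening: 0.0497
grip_force: 0.0
```

Request:
drive_effector --motion '[[[0,0,0,0,0,0,0.0],[0,0,0,0,0,0,0.0],[0,0,0,0,0,0,0.0],[0,0,0,0,0,0,0.0],[0,0,0,0,0,0,0.0],[0,0,0,0,0,0,0.0]]]' --grip_force 15

```text
time_s: 2.8
tool_pos: [0.5032, -0.1174, 0.0069]
ee_rot: [180.0, -0.0, 11.6]
force: [-0.2, 0.4, 2.5]
opening: 0.0181
grip_force: 14.8
```

In the tool's units: 0.2269 m / 0.8 = 0.2836, -0.0922 m / 0.8 = -0.1153, 16.6 degrees / 45 = 0.3689.

Request:
drive_effector --motion '[[[0,0,0,0,0,-0.025,0],[0,0,0,0,0,-0.0625,0],[0,0,0,0,0,-0.1,0],[0,0,0,0,0,-0.125,0],[0,0,0.0667,-0.015,0.0375,-0.125,0],[0,0,0.1333,-0.0313,0.075,-0.125,0],[0,0,0.2,-0.05,0.125,-0.125,0],[0,0,0.2667,-0.0688,0.175,-0.125,0],[0,0,0.3333,-0.0913,0.225,-0.125,0],[0,0,0.3689,-0.1063,0.2625,-0.125,0],[0,0,0.3689,-0.1153,0.2836,-0.125,0],[0,0,0.3689,-0.1153,0.2836,-0.125,0],[0,0,0.3689,-0.1153,0.2836,-0.125,0],[0,0,0.3689,-0.1153,0.2836,-0.125,0]]]'

```text
time_s: 4.2
tool_pos: [0.4586, -0.3565, 0.1066]
ee_rot: [-180.0, 0.0, -4.9]
force: [-0.0, 0.1, -0.9]
opening: 0.0176
grip_force: 14.8
```

```bash
python3 - <<'E'
from h import *
a=imaging.capture("top")[220:350,400:530,::-1];b=imaging.capture("scene")[60:190,180:310,::-1]
cv2.imwrite("pics/c.png",cv2.resize(np.hstack([a,b]),None,fx=3,fy=3,interpolation=cv2.INTER_CUBIC));s=r.get_state();print(s["tool_pos"],s["ee_rot"],s["opening"])
E
```

```text
[ 0.45872693 -0.35672336  0.10683286] [-1.79984333e+02  5.86662384e-03 -4.92045897e+00] 0.017685608293801048
```

View pics/c.png

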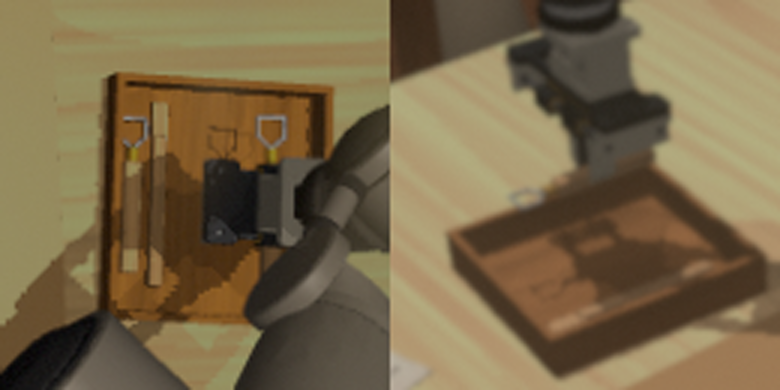

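The tool is held level and parallel to the fixed tools, over free floor, with its loop at crop pixel (271,130).

In the tool's units: 0.091 m / 0.8 = 0.1138, 0.089 m / 0.8 = 0.1113.

Request:
drive_effector --motion '[[[0,0,0,0,0,0.0375,0],[0,0,0,0,0,0.075,0],[0,0,0,0,0,0.0938,0],[0,0,0,0,0,0.105,0],[0,0,0,0,0,0.1113,0],[0,0,0,0,0,0.1138,0],[0,0,0,0,0,0.1138,0],[0,0,0,0,0,0.1138,0]]]'

```text
time_s: 5.1
tool_pos: [0.4587, -0.3585, 0.0166]
ee_rot: [179.9, -0.1, -5.0]
force: [0.7, 0.2, 0.5]
opening: 0.0177
grip_force: 14.8
```

Request:
drive_effector --motion '[[[0,0,0,0,0,0,0.03],[0,0,0,0,0,0,0.04],[0,0,0,0,0,0,0.045],[0,0,0,0,0,0,0.045],[0,0,0,0,0,-0.025,0.045],[0,0,0,0,0,-0.075,0.045],[0,0,0,0,0,-0.125,0.045],[0,0,0,0,0,-0.175,0.045],[0,0,0,0,0,-0.175,0.045]]]'

```text
time_s: 6.0
tool_pos: [0.4605, -0.3604, 0.1619]
ee_rot: [179.6, -0.5, -5.0]
force: [0.1, -1.4, 0.4]
opening: 0.0447
grip_force: 0.0
```

```bash
python3 - <<'E'
from h import *
R,s=tool();print(s["tool_pos"],s["ee_rot"],"bottle",plane("top",[(126,293)],.207))
E
```

```text
[ 0.46053889 -0.36036905  0.1618918 ] [179.57390737  -0.50151663  -5.03194258] bottle [[0.4701 0.6274 0.207 ]]
```

In the tool's units: -0.4937 m / 0.8 = -0.6171, 0.0812 m / 0.8 = 0.1015, -5 degrees / 45 = -0.1111.

Request:
drive_effector --motion '[[[0,0,-0.1111,0.1015,-0.6171,0,0.08],[0,0,-0.1111,0.1015,-0.6171,0,0.08],[0,0,-0.1111,0.1015,-0.6171,0,0.08],[0,0,-0.1111,0.1015,-0.6171,0,0.08],[0,0,-0.1111,0.1015,-0.6171,0,0.08],[0,0,-0.1111,0.1015,-0.6171,0,0.08],[0,0,-0.1111,0.1015,-0.6171,0,0.08],[0,0,-0.1111,0.1015,-0.6171,0,0.08],[0,0,-0.1111,0.1015,-0.6171,0,0.08],[0,0,-0.1111,0.1015,-0.6171,0,0.08],[0,0,-0.1111,0.1015,-0.6171,0,0.08],[0,0,-0.1111,0.1015,-0.6171,0,0.08],[0,0,-0.1111,0.1015,-0.6171,0,0.08],[0,0,-0.1111,0.1015,-0.6171,0,0.08]]]'

```text
time_s: 7.4
tool_pos: [0.5823, 0.125, 0.1556]
ee_rot: [180.0, 0.0, -0.2]
force: [-0.3, 0.1, 0.1]
opening: 0.0804
grip_force: 0.0
```

```bash
python3 - <<'E'
from h import *
a=imaging.capture("top")[180:350,270:530,::-1];b=imaging.capture("scene")[120:290,220:400,::-1]
cv2.imwrite("pics/d.png",cv2.resize(np.hstack([a,b]),None,fx=1.8,fy=1.8,interpolation=cv2.INTER_CUBIC));s=r.get_state();print(s["tool_pos"],s["ee_rot"],s["opening"])
E
```

```text
[0.58247721 0.12513562 0.15579049] [ 1.79990491e+02 -7.06245054e-04 -1.55434547e-01] 0.08009547989090823
```

View pics/d.png

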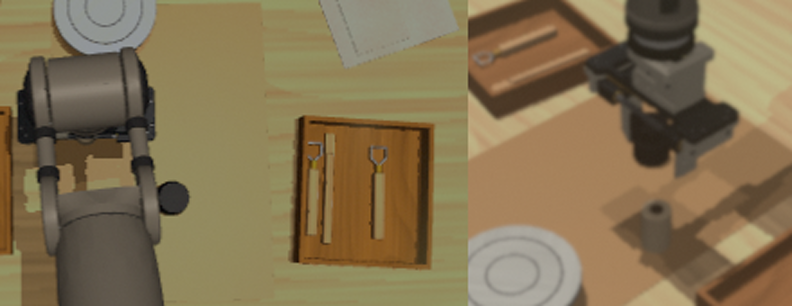

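The loop tool lies flat in the tool box at crop pixel (378,190), parallel to its neighbours. The jar and wheel haven't moved, and the gripper is above the post. Next I grip the post.

In the tool's units: 0.126 m / 0.8 = 0.1575, 0.03 m / 0.8 = 0.0375.

Request:
drive_effector --motion '[[[0,0,0,0,0,0.0375,0.08],[0,0,0,0,0,0.075,0.08],[0,0,0,0,0,0.1125,0.08],[0,0,0,0,0,0.1375,0.08],[0,0,0,0,0,0.15,0.08],[0,0,0,0,0,0.1575,0.08],[0,0,0,0,0,0.1575,0.08],[0,0,0,0,0,0.1575,0.08]]]' --grip_force 20

```text
time_s: 8.3
tool_pos: [0.5832, 0.1264, 0.0307]
ee_rot: [-180.0, -0.1, -0.1]
force: [-1.2, 0.0, 0.5]
opening: 0.0799
grip_force: 0.0
```

Request:
drive_effector --motion '[[[0,0,0,0,0,0,0.05],[0,0,0,0,0,0,0.0],[0,0,0,0,0,0,0.0],[0,0,0,0,0,0,0.0],[0,0,0,0,0,0,0.0],[0,0,0,0,0,0,0.0],[0,0,0,0,0,0,0]]]' --grip_force 20

```text
time_s: 9.0
tool_pos: [0.5825, 0.1264, 0.0298]
ee_rot: [180.0, -0.0, -0.0]
force: [0.1, -0.4, 1.0]
opening: 0.0396
grip_force: 20.0
```

In the tool's units: -0.196 m / 0.8 = -0.245, -0.08 m / 0.8 = -0.1.

Request:
drive_effector --motion '[[[0,0,0,0,0,-0.025,0],[0,0,0,0,0,-0.0625,0],[0,0,0,0,0,-0.1,0],[0,0,0,0,0,-0.1,0],[0,0,0,-0.0125,-0.025,-0.1,0],[0,0,0,-0.025,-0.0625,-0.1,0],[0,0,0,-0.0438,-0.1125,-0.1,0],[0,0,0,-0.0625,-0.1625,-0.1,0],[0,0,0,-0.0813,-0.2063,-0.1,0],[0,0,0,-0.0969,-0.2375,-0.1,0],[0,0,0,-0.0969,-0.245,-0.1,0],[0,0,0,-0.0969,-0.245,-0.1,0],[0,0,0,-0.0969,-0.245,-0.1,0],[0,0,0,-0.0969,-0.245,-0.1,0]]]'

```text
time_s: 10.4
tool_pos: [0.5056, 0.3213, 0.1093]
ee_rot: [180.0, 0.0, -0.1]
force: [0.1, 0.6, -2.5]
opening: 0.0398
grip_force: 20.0
```

```bash
python3 - <<'E'
from h import *
b=imaging.capture("scene")[180:370,320:520,::-1]
cv2.imwrite("pics/e.png",cv2.resize(b,None,fx=3,fy=3,interpolation=cv2.INTER_CUBIC))
E
```

```text
(no output)
```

View pics/e.png

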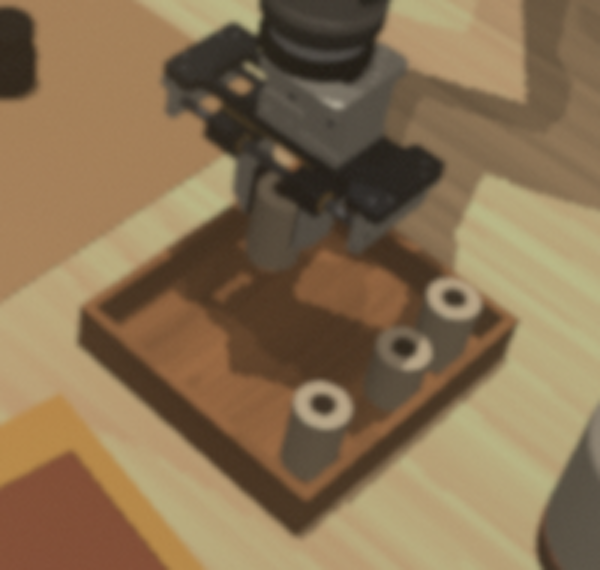

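The post hangs upright at crop pixel (275,230), above the free floor of its box. Next I lower it and release.

In the tool's units: 0.0715 m / 0.8 = 0.0894, 0.0705 m / 0.8 = 0.0881.

Request:
drive_effector --motion '[[[0,0,0,0,0,0.0375,0],[0,0,0,0,0,0.0625,0],[0,0,0,0,0,0.0775,0],[0,0,0,0,0,0.085,0],[0,0,0,0,0,0.0881,0],[0,0,0,0,0,0.0894,0],[0,0,0,0,0,0.0894,0],[0,0,0,0,0,0.0894,0]]]'

```text
time_s: 11.25
tool_pos: [0.5055, 0.3228, 0.0389]
ee_rot: [-180.0, -0.1, -0.0]
force: [0.1, -0.1, -1.0]
opening: 0.0392
grip_force: 20.0
```

Request:
drive_effector --motion '[[[0,0,0,0,0,0,0.045],[0,0,0,0,0,0,0.05],[0,0,0,0,0,0,0.06],[0,0,0,0,0,0,0.06],[0,0,0,0,0,-0.025,0.06],[0,0,0,0,0,-0.075,0.06],[0,0,0,0,0,-0.125,0.06],[0,0,0,0,0,-0.175,0.06],[0,0,0,-0.05,0.05,-0.2,0.06],[0,0,0,-0.1,0.1,-0.2,0.06],[0,0,0,-0.125,0.15,-0.2,0.06],[0,0,0,-0.125,0.2,-0.2,0.06],[0,0,0,-0.125,0.25,-0.2,0.06],[0,0,0,-0.125,0.3,-0.2,0.06],[0,0,0,-0.125,0.3,-0.2,0.06],[0,0,0,-0.125,0.3,-0.2,0.06]]]'

```text
time_s: 12.85
tool_pos: [0.4051, 0.082, 0.1985]
ee_rot: [-180.0, -0.0, -0.2]
force: [-0.0, 0.3, 0.7]
opening: 0.0602
grip_force: 0.0
```

```bash
python3 - <<'E'
from h import *
b=imaging.capture("scene")[120:400,200:520,::-1]
cv2.imwrite("pics/f.png",cv2.resize(b,None,fx=2,fy=2,interpolation=cv2.INTER_CUBIC))
E
```

```text
(no output)
```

View pics/f.png

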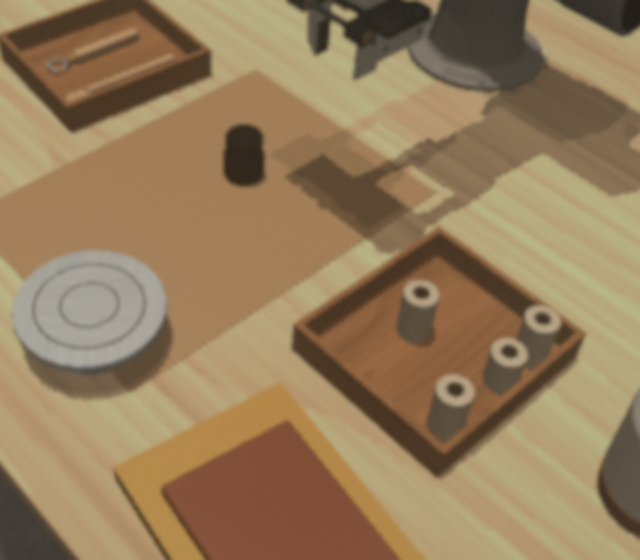

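The post stands upright in the post box at crop pixel (418,312). The tool lies flat in the tool box at (95,50), and the bystanders haven't moved.

```bash
python3 -c "
from plant import r, imaging
print(r.finish_job())"
```

```text
the job is handed in; nothing more can be done
None
```

I handed the job in at about 13 s on the robot's clock: the last picture shows the kiln post standing upright in the post box, the loop tool lying flat in the tool box, and the jar, turntable and clay bottle apparently unmoved; the hand-in returned no verdict.

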